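# Load and lock the bushing carrier

### The arm

A 6-joint arm with a two-finger parallel gripper is mounted at the origin on the work surface. World frame = base frame: x ahead of the robot, y to its left, z up, the work surface at z = 0. Lengths are in mm, angles in rad, forces in N, time in s.
With the tool pointing down it reaches from about 375 to 925 mm from the base axis. Payload 5.7 kg.
Tool frame: the origin (TCP) lies at the very end of the fingers, on their centre line; the grasp point (between the pads) lies 19 mm behind it; z points along the fingers, y is the line along which they close (so a half turn about z gives the same grasp; the last joint's range is limited). The gripper opens to 85 mm and grips with 20 to 120 N. Pads are 22 mm wide; open, the fingers measure 114 mm over their backs; the gripper's body (76 mm by 85 mm) begins 54 mm behind the grasp point. The pads swing forward as they close: fully open they stand 13 mm farther back than shut.
Start: joints at [1.192, 0.359, 1.51, -0, 1.272, -0.115], TCP at [156.444, 579.214, 231.267] pointing down, gripper open.
Joint ranges: [-2.97, 2.97], [-1.01, 2.36], [0.21, 2.38], [-0.96, 4.11], [0.2, 2.71], [-2.98, 2.98]. Speed limits (rad/s): [2.39, 2.39, 3.14, 3.14, 3.14, 3.14].

### API

Orientations are given as a unit quaternion [w, x, y, z].
In Python, from cell import robot gives the robot as it stands. Calls block until the motion is done:
- robot.reach(position, orientation): joint-space move of the TCP to a pose.
- robot.movel(position, attitude=None, velocity=150, stop_force=None): straight line of the TCP; attitude=None keeps the orientation; velocity is the mean speed in mm/s. With stop_force (N) it stops when the force on the tool has changed by that much, and returns True; else False.
- robot.move_joints(angles): joint-space move.
- robot.command_gripper(opening, squeeze=None): opening from 0.0 (shut) to 1.0 (fully open); squeeze is the grip in N (None keeps the last); returns when the fingers have stopped.
- robot.pause(seconds).
- robot.solve_ik(position, orientation): joint angles nearest the present ones, or None.
- robot.observe(): the state.
- robot.snapshot(name): name is "scene" or "top"; returns (picture, depth): 400x640x3 uint8, red, green, blue; 400x640 float32, mm along the optical axis (not along the pixel's ray), 0 where there is no reading.
- robot.camera_info(name): a dict with "fx", "fy", "cx", "cy" (pixels), "k1" (the pictures are not rectified: a ray, as slopes to the right and down, at radius r is drawn at 1 + k1 r^2 times it, then the intrinsics apply), "extrinsics" (4x4, takes a point from camera to world coordinates). Camera axes: x right, y down, z forward; pixel columns grow to the right and rows downward; lengths in mm; the calibration is good to about 2 mm. A picture is of the moment at which its call begins. camera_info takes no time and is no camera call.
A pose or a line that the arm cannot do raises robot.Unreachable and nothing moves.
- robot.hand_in(): hands the job in; it is judged then, once.
Trained networks look in the newest picture that a camera, given by its name, has taken for a name from the list of things; names that differ only in an ending like _2 or _b are one class to them, and where a whole thing is asked for, a point or a joint stands for the part that bears it (a point fixed in the world has none). Each returns a list of dicts, best first, with "conf" (0 to 1); they miss things now and then, are a little off and sometimes report something else, mostly with a low value. They report only what shows in the picture. A call takes as long as a camera call. They do not tell look-alikes from the thing itself.
- robot.regions_of(camera, label): "region" (400x640 bool, what is visible of it) and "pixel" ([column, row] in pixels, amid what is visible of it).
The state is a dict: "clock": time; "qpos": joint angles; "joint_vel": joint speeds; "joint_torque": joint torques, N m; "tool_pos": TCP position; "ee_rot": TCP orientation; "wrist_force": force on the tool from outside, world axes, zero at the start; "wrist_torque": the same for the moment, N m; "finger_gap": opening from 0.0 (shut) to 1.0 (fully open); "grip_force": force on a finger pad.
Only numpy, scipy, OpenCV 4.12 (cv2) and the standard library are available. Lean on these libraries where they do the work, as an engineer would, in place of code of your own. Each camera call takes 0.05 s, during which the arm holds its last target. There are 200 camera calls.

### The job

Swing the red gate of the carrier wide open, then seat every flanged bushing from the grey divided tray in a pocket of its own in the carrier, shank down and brass hub up, with its flange flat on the plate. Once all are in, swing the gate closed over them until its tongue is fully home in the catch, and then drop the yellow-headed stop pin from its blue stand fully into the hole in the yellow block, so that the gate cannot swing back. Leave the screwdriver, tape roll and drill where they are.

Things in the scene. Friction and masses are not known exactly. Their poses are not given: they have to be found in the camera images.
- carrier: Assembly carrier fixed on the bench: aluminium pocket plate 130 x 190 mm, 20 mm thick, with a blue end block at each end (overall 130 mm along its x, 285 mm along its y, from y = -150 to +135 mm). Origin: centre of the underside of the aluminium plate; z up. The hinge is at the +y end, the catch and the yellow stop-pin block at the -y end. It stands turned by up to 0.25 rad.
- gate (a joint): Red gate over the carrier (two rails, 76 mm wide, steel tongue to 257 mm from the hinge) on an upright hinge. 0 = closed on its stop, tongue home in the dark C-shaped catch; grows as it swings to the carrier's +x side (counter-clockwise from above); 2.1 = fully open. Starts at 0.2 to 0.6, over the pockets; stays where left; 1 to 2 N moves it. 52 to 58 mm above the bench, 3 mm over seated bushings.
- gate_hinge (a point): Point on the gate's hinge axis, 52 mm above the bench; carrier frame (0, 115, 52) mm.
- gate_handle (a point): Middle of the gate's handle, an upright black round post 16 mm in diameter, standing from 58 to 100 mm above the bench; this point is 80 mm above the bench and 140 mm from the hinge axis. With the gate closed the handle lies towards the carrier's -y from the hinge.
- pin_hole (a point): Centre of the mouth of the hole for the stop pin, in the yellow block (40 x 40 mm, top 50 mm above the bench) beside the catch on the carrier's +x side: 16.5 mm wide, 24 mm deep (bottom 26 mm above the bench). With the gate closed the tongue passes beside the hole; a pin in it keeps the gate from swinging back.
- pin: Stop pin: steel shank 14 mm in diameter and 52 mm long, yellow round head 24 mm in diameter and 24 mm tall on top (76 mm overall). Origin at the centre of its foot, z up along the pin. It starts upright in the blue stand.
- stand: Blue pin stand fixed on the bench, 56 x 56 x 35 mm, a hole 24 mm deep holding the pin's foot 11 mm above the bench. Origin: centre of underside.
- tray: Grey divided tray fixed on the bench, 200 mm (x) x 235 mm (y) x 30 mm tall, walls and floor 4 mm, six compartments (2 along x, 3 along y), at most one bushing in each. Origin: centre of the underside.
- pocket0 (a point): Centre of the mouth of a round pocket in the carrier, in its upper face 20 mm above the bench; 39 mm wide, 14 mm deep; carrier frame (-30, -58, 20) mm.
- pocket1 (a point): Centre of the mouth of a round pocket in the carrier, in its upper face 20 mm above the bench; 39 mm wide, 14 mm deep; carrier frame (-30, 0, 20) mm.
- pocket2 (a point): Centre of the mouth of a round pocket in the carrier, in its upper face 20 mm above the bench; 39 mm wide, 14 mm deep; carrier frame (-30, 58, 20) mm.
- pocket3 (a point): Centre of the mouth of a round pocket in the carrier, in its upper face 20 mm above the bench; 39 mm wide, 14 mm deep; carrier frame (30, -58, 20) mm.
- pocket4 (a point): Centre of the mouth of a round pocket in the carrier, in its upper face 20 mm above the bench; 39 mm wide, 14 mm deep; carrier frame (30, 0, 20) mm.
- pocket5 (a point): Centre of the mouth of a round pocket in the carrier, in its upper face 20 mm above the bench; 39 mm wide, 14 mm deep; carrier frame (30, 58, 20) mm.
- bushing0: Flanged bushing, upright in the tray at first: steel shank 36 mm wide, 12 mm long below, flange 48 mm wide, 5 mm thick above it, then a brass hub 26 mm wide, 24 mm tall to grip (41 mm overall), 100 to 200 g. Origin: centre of the underside of the shank, z up towards the hub. Seated in a pocket, the flange lies on the carrier's face and the origin is 8 mm above the bench. May be absent (None).
- bushing1: Flanged bushing, upright in the tray at first: steel shank 36 mm wide, 12 mm long below, flange 48 mm wide, 5 mm thick above it, then a brass hub 26 mm wide, 24 mm tall to grip (41 mm overall), 100 to 200 g. Origin: centre of the underside of the shank, z up towards the hub. Seated in a pocket, the flange lies on the carrier's face and the origin is 8 mm above the bench. May be absent (None).
- bushing2: Flanged bushing, upright in the tray at first: steel shank 36 mm wide, 12 mm long below, flange 48 mm wide, 5 mm thick above it, then a brass hub 26 mm wide, 24 mm tall to grip (41 mm overall), 100 to 200 g. Origin: centre of the underside of the shank, z up towards the hub. Seated in a pocket, the flange lies on the carrier's face and the origin is 8 mm above the bench. May be absent (None).
- bushing3: Flanged bushing, upright in the tray at first: steel shank 36 mm wide, 12 mm long below, flange 48 mm wide, 5 mm thick above it, then a brass hub 26 mm wide, 24 mm tall to grip (41 mm overall), 100 to 200 g. Origin: centre of the underside of the shank, z up towards the hub. Seated in a pocket, the flange lies on the carrier's face and the origin is 8 mm above the bench. May be absent (None).
- bushing4: Flanged bushing, upright in the tray at first: steel shank 36 mm wide, 12 mm long below, flange 48 mm wide, 5 mm thick above it, then a brass hub 26 mm wide, 24 mm tall to grip (41 mm overall), 100 to 200 g. Origin: centre of the underside of the shank, z up towards the hub. Seated in a pocket, the flange lies on the carrier's face and the origin is 8 mm above the bench. May be absent (None).
- bushing5: Flanged bushing, upright in the tray at first: steel shank 36 mm wide, 12 mm long below, flange 48 mm wide, 5 mm thick above it, then a brass hub 26 mm wide, 24 mm tall to grip (41 mm overall), 100 to 200 g. Origin: centre of the underside of the shank, z up towards the hub. Seated in a pocket, the flange lies on the carrier's face and the origin is 8 mm above the bench. May be absent (None).
- screwdriver: Orange-handled screwdriver lying beyond the work; leave alone. Origin: near its middle.
- tape: Yellow tape roll, 90 mm diameter, 24 mm tall; leave alone. Origin: centre of its underside.
- drill: Teal cordless drill with a black battery, lying on its side, about 150 x 190 mm and 58 mm tall; leave alone. Origin: centre of its underside.
Mind the look-alikes: they are no part of the job. Leave any green or pink look-alike of the bushing3 alone.

How it is judged (in metres and radians):
On the way, in this order (a step that is already met when the one before it is completed fails the run):
1. the gate is swung wide open (beyond 1.2 rad) (value of joint gate above 1.2 rad), for 0.2 s.
2. every bushing present sits in a pocket, hub up and flange on the plate, with the gate still open (beyond 0.8 rad) (value of joint gate above 0.8 rad and z of bushing0 in the frame of carrier between 0.0055 and 0.0105 m and x of bushing0 in the frame of carrier between -0.05 and 0.05 m and y of bushing0 in the frame of carrier between -0.08 and 0.08 m and angle between each of bushing0, bushing1, bushing2, bushing3, bushing4, bushing5's own z axis and vertical below 0.1 rad and linear speed of each of bushing0, bushing1, bushing2, bushing3, bushing4, bushing5 below 0.03 m/s and z of bushing1 in the frame of carrier between 0.0055 and 0.0105 m and x of bushing1 in the frame of carrier between -0.05 and 0.05 m and y of bushing1 in the frame of carrier between -0.08 and 0.08 m and z of bushing2 in the frame of carrier between 0.0055 and 0.0105 m and x of bushing2 in the frame of carrier between -0.05 and 0.05 m and y of bushing2 in the frame of carrier between -0.08 and 0.08 m and z of bushing3 in the frame of carrier between 0.0055 and 0.0105 m and x of bushing3 in the frame of carrier between -0.05 and 0.05 m and y of bushing3 in the frame of carrier between -0.08 and 0.08 m and z of bushing4 in the frame of carrier between 0.0055 and 0.0105 m and x of bushing4 in the frame of carrier between -0.05 and 0.05 m and y of bushing4 in the frame of carrier between -0.08 and 0.08 m and z of bushing5 in the frame of carrier between 0.0055 and 0.0105 m and x of bushing5 in the frame of carrier between -0.05 and 0.05 m and y of bushing5 in the frame of carrier between -0.08 and 0.08 m), for 0.2 s.
3. the gate is closed, its tongue home in the catch (below 0.04 rad) (value of joint gate below 0.04 rad), for 0.2 s.
At the end, for the whole second after the job is handed in: Every bushing present is at rest in a pocket, hub up (tilt under 0.1 rad), origin 5.5 to 10.5 mm above the carrier's underside; gate within 0.04 rad of closed; stop pin at rest in its hole, within 6 mm of its axis, tilt under 0.2 rad, foot 20 to 30 mm above the carrier's underside (z of bushing0 in the frame of carrier between 0.0055 and 0.0105 m and x of bushing0 in the frame of carrier between -0.05 and 0.05 m and y of bushing0 in the frame of carrier between -0.08 and 0.08 m and angle between each of bushing0, bushing1, bushing2, bushing3, bushing4, bushing5's own z axis and vertical below 0.1 rad and linear speed of each of bushing0, bushing1, bushing2, bushing3, bushing4, bushing5, pin below 0.03 m/s and z of bushing1 in the frame of carrier between 0.0055 and 0.0105 m and x of bushing1 in the frame of carrier between -0.05 and 0.05 m and y of bushing1 in the frame of carrier between -0.08 and 0.08 m and z of bushing2 in the frame of carrier between 0.0055 and 0.0105 m and x of bushing2 in the frame of carrier between -0.05 and 0.05 m and y of bushing2 in the frame of carrier between -0.08 and 0.08 m and z of bushing3 in the frame of carrier between 0.0055 and 0.0105 m and x of bushing3 in the frame of carrier between -0.05 and 0.05 m and y of bushing3 in the frame of carrier between -0.08 and 0.08 m and z of bushing4 in the frame of carrier between 0.0055 and 0.0105 m and x of bushing4 in the frame of carrier between -0.05 and 0.05 m and y of bushing4 in the frame of carrier between -0.08 and 0.08 m and z of bushing5 in the frame of carrier between 0.0055 and 0.0105 m and x of bushing5 in the frame of carrier between -0.05 and 0.05 m and y of bushing5 in the frame of carrier between -0.08 and 0.08 m and value of joint gate below 0.04 rad and horizontal distance between pin and pin_hole below 0.006 m and z of pin in the frame of carrier between 0.02 and 0.03 m and angle between pin's own z axis and vertical below 0.2 rad); the robot touches nothing.
It fails at once if the screwdriver is moved more than 30 mm (distance of screwdriver from where it was at the start of the episode above 0.03 m).
It fails at once if the tape is moved more than 30 mm (distance of tape from where it was at the start of the episode above 0.03 m).
It fails at once if the drill is moved more than 30 mm (distance of drill from where it was at the start of the episode above 0.03 m).
Of bushing0, bushing1, bushing2, bushing3, bushing4, bushing5 only 4 to 6 are there at a start; the rules pass over those that are not, and their reading is None.
At some moment in a run one of bushing0, bushing1, bushing2, bushing3, bushing4, bushing5 may be knocked a few centimetres aside while the robot is not near it.
It also fails if it takes over 210 s, if anything falls off the work surface, if the arm or the gripper's body presses on something with over 40 N, if the wrist force passes 120 N, or if a joint passes its speed limit or range.

## Working session

There is one attempt and no reset: what is moved stays moved. The work goes in short steps, each a Python script; the robot and the scene stay as the last script left them, time stands still between calls to the robot, and variables do not carry over. Pictures are saved under pics/ and viewed, at most 14 in all, crops included, and the job is handed in when it is done.

```bash
ls; mkdir -p pics
python3 - <<'E'
from cell import robot
import cv2, numpy as np
np.set_printoptions(precision=3,suppress=True)
for n in("scene","top"):
    p,d=robot.snapshot(n); cv2.imwrite(f"pics/{n}0.png",p[:,:,::-1]); print(n,robot.camera_info(n)); print((d>0).mean())
o=robot.observe(); print(o)
E
```

```text
pics
scene {'fx': 372.3721437177685, 'fy': 372.3721437177685, 'cx': 320.8732408951252, 'cy': 200.29339043632677, 'k1': -0.024408831788538043, 'extrinsics': array([[   0.431,    0.687,   -0.585, 1130.945],
       [   0.902,   -0.315,    0.295, -319.182],
       [   0.019,   -0.655,   -0.756,  857.36 ],
       [   0.   ,    0.   ,    0.   ,    1.   ]])}
0.99599609375
top {'fx': 440.32981175490676, 'fy': 440.32981175490676, 'cx': 319.8061799890565, 'cy': 196.05740073468507, 'k1': 0.041970369216208614, 'extrinsics': array([[  -0.01 ,   -0.975,    0.221,  331.135],
       [  -1.   ,    0.009,   -0.007,    2.084],
       [   0.005,   -0.221,   -0.975, 1108.053],
       [   0.   ,    0.   ,    0.   ,    1.   ]])}
0.996078125
{'clock': 0.1, 'qpos': array([ 1.192,  0.359,  1.511,  0.   ,  1.272, -0.115]), 'joint_vel': array([-0.001, -0.001, -0.002,  0.   , -0.001,  0.002]), 'joint_torque': array([  0.001, -52.865, -27.935,  -0.   ,   0.005,   0.   ]), 'tool_pos': array([156.22 , 578.711, 230.579]), 'ee_rot': array([-0.   ,  0.131,  0.991, -0.001]), 'wrist_force': array([ 0.395,  0.419, -0.725]), 'wrist_torque': array([0.038, 0.037, 0.016]), 'grip_force': 0.0, 'finger_gap': 0.9993645690056058}
```

View pics/scene0.png

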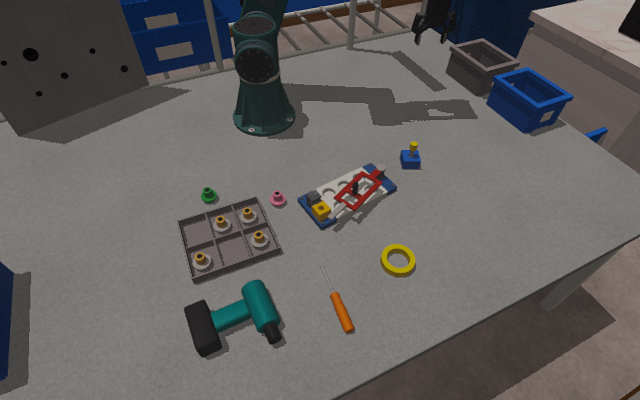

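View pics/top0.png

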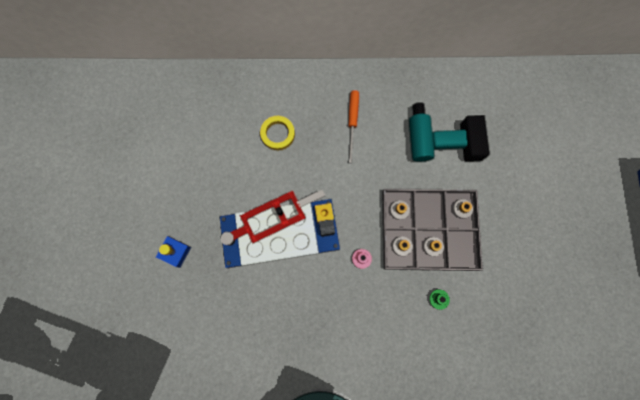

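Four real bushings sit in the tray: top view (400,209), (463,207), (402,246), (433,246). There is a pink look-alike at (362,258) and a green one at (439,298). The carrier is around (280,233) with its hinge at the left (228,239). The pin stand is at (173,250).

```bash
cat > h.py <<'E'
from cell import robot
import cv2, numpy as np
from scipy.optimize import least_squares
np.set_printoptions(precision=2,suppress=True)
def cam(n):
    c=robot.camera_info(n); return np.array([[c["fx"],0,c["cx"]],[0,c["fy"],c["cy"]],[0,0,1]]),np.array([c["k1"],0,0,0,0.]),np.array(c["extrinsics"])
def rays(n,px):
    K,D,E=cam(n); u=cv2.undistortPoints(np.float64(px).reshape(-1,1,2),K,D).reshape(-1,2)
    return np.c_[u,np.ones(len(u))]
def cloud(n,d,mask):
    r,c=np.nonzero(mask&(d>0)); E=cam(n)[2]
    return (rays(n,np.c_[c,r])*d[r,c][:,None])@E[:3,:3].T+E[:3,3]
def at_z(n,px,z):
    E=cam(n)[2]; v=rays(n,px)@E[:3,:3].T; return E[:3,3]+v*((z-E[2,3])/v[:,2])[:,None]
def proj(n,P):
    K,D,E=cam(n); W=np.linalg.inv(E)
    return cv2.projectPoints(np.float64(P).reshape(-1,1,3),cv2.Rodrigues(W[:3,:3])[0],W[:3,3],K,D)[0].reshape(-1,2)
def tri(pa,pb):
    "pixel in top, pixel in scene -> point, gap"
    A=[];b=[]
    Ea,Eb=cam("top")[2],cam("scene")[2]
    for E,n,p in((Ea,"top",pa),(Eb,"scene",pb)):
        v=(rays(n,[p])@E[:3,:3].T)[0]; v/=np.linalg.norm(v); M=np.eye(3)-np.outer(v,v); A.append(M); b.append(M@E[:3,3])
    x,r,*_=np.linalg.lstsq(np.vstack(A),np.hstack(b),rcond=None); return x,np.sqrt(r.sum()) if len(r) else 0
def quat(yaw): # tool down, closing axis y along world direction yaw (mod pi)
    # R = Rz(a) Rx(pi): y_tool -> Rz(a)(0,-1,0)
    a=yaw+np.pi/2; return np.array([0,np.cos(a/2),np.sin(a/2),0])
E
python3 - <<'E'
from h import *
o=robot.observe()
snaps={n:robot.snapshot(n) for n in("top","scene")}
for n in snaps: np.savez(f"s_{n}",p=snaps[n][0],d=snaps[n][1])
for lab in("bushing0","pin","stand","tray","carrier","gate","tape","drill","screwdriver"):
    for n in snaps:
        for g in robot.regions_of(n,lab):
            m=g["region"]; C=cloud(n,snaps[n][1],m)
            if len(C)<5: continue
            print(lab,n,round(g["conf"],2),np.array(g["pixel"]),m.sum(),"med",np.median(C,0),"z5-99",np.percentile(C[:,2],[5,50,99]),"x",np.percentile(C[:,0],[1,99]),"y",np.percentile(C[:,1],[1,99]))
E
```

```text
bushing0 top 0.85 [395.9 208. ] 276 med [ 537.15 -203.3    22.37] z5-99 [17.13 22.37 48.37] x [517.26 562.64] y [-227.65 -184.92]
bushing0 top 0.8 [434.9 245.5] 312 med [ 446.17 -282.13   21.62] z5-99 [11.1  21.62 47.22] x [426.4  471.42] y [-308.38 -264.32]
bushing0 top 0.67 [402.  242.9] 278 med [ 448.77 -205.13   22.4 ] z5-99 [17.37 22.4  47.37] x [429.62 471.53] y [-230.23 -185.55]
bushing0 top 0.67 [358.6 260.9] 297 med [ 418.65 -105.1    17.98] z5-99 [13.26 17.98 43.35] x [396.84 441.05] y [-128.05  -84.01]
bushing0 top 0.61 [463.3 209.3] 260 med [ 539.37 -360.83   23.05] z5-99 [17.76 23.05 48.96] x [520.22 564.28] y [-385.06 -344.21]
bushing0 top 0.4 [279.3 230.3] 6356 med [485.12  93.37  20.45] z5-99 [ 4.89 20.45 68.69] x [411.2  570.12] y [-41.88 233.39]
bushing0 scene 0.71 [202.9 260.1] 262 med [ 550.85 -363.3    22.04] z5-99 [16.98 22.04 47.35] x [527.29 566.76] y [-385.53 -341.37]
bushing0 scene 0.7 [277.4 197.8] 190 med [ 426.93 -110.6    17.83] z5-99 [ 7.71 17.83 42.99] x [397.73 442.81] y [-129.86  -84.79]
bushing0 scene 0.69 [259.1 240.3] 254 med [ 548.64 -209.76   21
[... 2165 characters left out ...]
.9  22.38 26.7 ] x [709.18 795.26] y [ 59.18 147.23]
drill top 0.88 [444.2 138.1] 2733 med [ 720.   -328.38   51.15] z5-99 [27.58 51.15 61.45] x [669.97 810.56] y [-424.34 -241.97]
drill scene 0.58 [233.4 315.9] 3630 med [ 736.99 -335.54   50.76] z5-99 [20.91 50.76 60.75] x [672.15 818.33] y [-428.16 -241.9 ]
screwdriver top 0.58 [352.5 110.2] 406 med [804.94 -93.85  22.63] z5-99 [13.21 22.63 29.65] x [676.81 865.02] y [-110.87  -82.79]
screwdriver top 0.35 [283.  229.3] 6531 med [486.29  92.31  20.42] z5-99 [ 4.51 20.42 68.57] x [409.44 573.56] y [-43.11 234.1 ]
screwdriver scene 0.6 [338.8 311.3] 552 med [814.23 -98.92  21.68] z5-99 [ 1.54 21.68 28.06] x [678.75 864.95] y [-112.82  -82.02]
```

Run:
```python
from h import *
for n in("top","scene"):
    s=np.load(f"s_{n}.npz"); C=cloud(n,s["d"],np.ones((400,640),bool)); 
    b=(C[:,0]>400)&(C[:,0]<600)&(C[:,1]>-60)&(C[:,1]<250)
    C=C[b]
    h=C[C[:,2]>82]; print(n,"handle",len(h),np.median(h,0),h.min(0),h.max(0))
    d=C[(C[:,2]>62)&(C[:,2]<80)&(C[:,1]>180)]; print("hinge",len(d),np.median(d,0),d.min(0),d.max(0))
    pl=C[(C[:,2]>17)&(C[:,2]<25)]; r=cv2.minAreaRect(np.float32(pl[:,:2])); print("plate",len(pl),r)
    lo=C[(C[:,2]>10)]; print("all",cv2.minAreaRect(np.float32(lo[:,:2])))
    np.save(f"c_{n}",C)
    # hist of heights
    print(np.histogram(C[:,2],bins=np.arange(-4,110,4))[0])
```

```text
top handle 44 [526.74  90.39  99.04] [519.56  83.77  82.82] [534.56  99.21 102.95]
hinge 11 [467.46 210.46  63.17] [455.69 185.14  62.  ] [479.57 227.29  64.3 ]
plate 3141 ((485.6431884765625, 96.55973815917969), (130.59498596191406, 284.1938781738281), 8.603604316711426)
all ((497.83917236328125, 98.51206970214844), (155.24868774414062, 284.51043701171875), 8.545769691467285)
[1594 1526  626  129  177 1849 1435   86   16    8    6    7   52  171
  301 1004  236  146   24    1    5    2    3    1    3   21   15    0]
scene handle 40 [532.53  88.09  96.18] [521.22  82.7   82.59] [536.2   96.79 102.15]
hinge 4 [463.7  214.39  63.34] [457.59 209.21  62.8 ] [483.12 224.37  63.68]
plate 1305 ((486.5612487792969, 95.20390319824219), (133.21656799316406, 287.0082092285156), 8.373713493347168)
all ((498.19024658203125, 96.98568725585938), (157.0555877685547, 287.6064147949219), 8.68124771118164)
[971 845 243 125 130 785 590  30  26  27  35  28  66 155 169 635 111  86
  17   6   3   7   5   6   6   9  11   0]
```

Carrier rectangle is 130×285 as described. That puts the origin near (485,103.4) with yaw about 0.149, the hinge at (468,217) and the gate at about 0.29 rad. The handle is 140 mm from the hinge, which is consistent. Next I open the gate.

```bash
cat >> h.py <<'E'
O=np.array([485.,103.4]);YAW=0.149
def carr(x,y,z):
    c,s=np.cos(YAW),np.sin(YAW); return np.array([O[0]+c*x-s*y,O[1]+s*x+c*y,z])
def handle(th,z=66):
    a=YAW-np.pi/2+th; p=carr(0,115,z); return p+140*np.array([np.cos(a),np.sin(a),0])
def swing(t0,t1,n,off=0.,stop=None):
    for t in np.linspace(t0,t1,n+1)[1:]:
        if robot.movel(handle(t),quat(YAW+t+off),velocity=90,stop_force=stop): return t
E
python3 - <<'E'
from h import *
t=0.287; q=quat(YAW+t)
print(handle(t))
robot.command_gripper(1.0,squeeze=30)
p=handle(t,200); robot.reach(p,q); robot.movel(handle(t),q,stop_force=15)
print(robot.observe()["tool_pos"])
robot.command_gripper(0.0); o=robot.observe(); print(o["finger_gap"],o["grip_force"],o["wrist_force"])
swing(t,1.75,10)
o=robot.observe(); print(o["finger_gap"],o["wrist_force"],o["clock"])
robot.command_gripper(1.0); robot.movel(handle(1.75,220))
robot.reach([380,500-0,260],quat(1.3)) 
for n in("top","scene"):
    p,d=robot.snapshot(n); np.savez(f"s_{n}",p=p,d=d)
    cv2.imwrite(f"pics/{n}1.png",cv2.resize(p[150:320,140:500] if n=="top" else p[120:300,160:460],None,fx=2.2,fy=2.2,interpolation=3)[:,:,::-1])
print(robot.observe()["clock"])
E
```

```text
[527.05  90.22  66.  ]
[527.72  90.39  66.64]
0.1771042498543645 29.179571270942688 [-1.05  1.    3.8 ]
0.17486614990565938 [4.18 3.07 5.86] 8.9417
12.1417
```

View pics/top1.png

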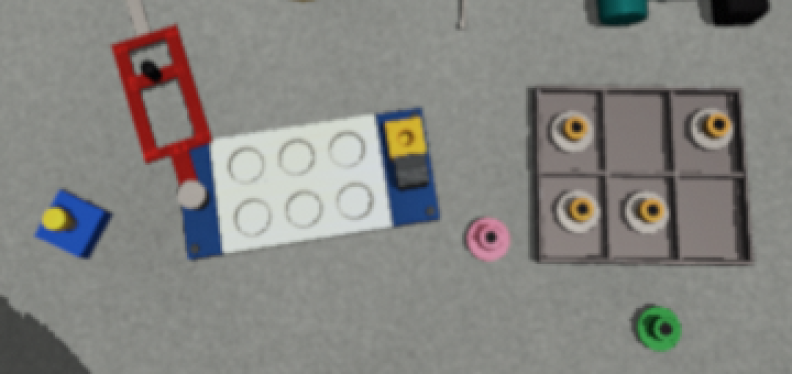

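View pics/scene1.png

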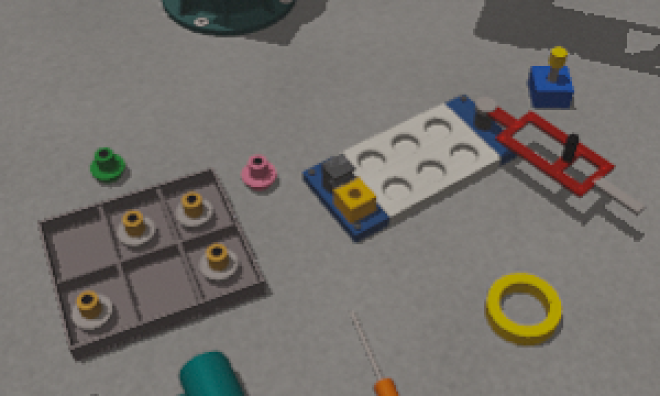

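Gate is open and all six pockets are visible: left ring at crop (246,165), right at (354,201). The four brass bushings are in the tray. Next I fit the carrier pose precisely and check it on rectified views.

```bash
cat >> h.py <<'E'
def ortho(n,p,c,yaw,z,hw,hh,s=2.):
    "rectified view of plane z about world xy c; columns along x', rows along -y'; s px/mm"
    xs=np.arange(-hw,hw,1/s); ys=np.arange(hh,-hh,-1/s); X,Y=np.meshgrid(xs,ys); co,si=np.cos(yaw),np.sin(yaw)
    P=np.c_[(c[0]+co*X-si*Y).ravel(),(c[1]+si*X+co*Y).ravel(),np.full(X.size,z)]
    m=proj(n,P).astype(np.float32).reshape(*X.shape,2); return cv2.remap(p,m[...,0],m[...,1],cv2.INTER_CUBIC)
E
python3 - <<'E'
from h import *
W=[]
for n in("top","scene"):
    s=np.load(f"s_{n}.npz"); p=s["p"]
    P=carr(0,0,20)
    # plane-rectified image 2px/mm in guessed carrier frame
    I=ortho(n,p,O,YAW,20,80,150); g=I.min(2).astype(float)
    # white plate mask: bright and low saturation
    m=((I.min(2)>165)&(I.max(2).astype(int)-I.min(2)<60)).astype(np.uint8)
    m=cv2.morphologyEx(m,cv2.MORPH_OPEN,np.ones((5,5)))
    k,l,st,_=cv2.connectedComponentsWithStats(m); j=1+np.argmax(st[1:,4]); hull=cv2.convexHull(np.argwhere(l==j)[:,::-1].astype(np.float32))
    print(n,"thr",np.percentile(g[100:500,80:240],[5,50,95]),"rect px",cv2.minAreaRect(hull))
    # pocket positions: template match ring per pocket via edge-magnitude circle fit
    gr=cv2.GaussianBlur(cv2.cvtColor(I,cv2.COLOR_RGB2GRAY),(0,0),2).astype(np.float32)
    res=[]
    for px in(-30,30):
        for py in(-58,0,58):
            best=None
            for dx in np.arange(-6,6.1,.5):
                for dy in np.arange(-6,6.1,.5):
                    a=np.linspace(0,2*np.pi,90,endpoint=False); r=19.5
                    u=((px+dx+r*np.cos(a))+80)*2; v=(150-(py+dy+r*np.sin(a)))*2
                    val=cv2.remap(gr,u.astype(np.float32)[None],v.astype(np.float32)[None],1).mean()
                    if best is None or val<best[0]: best=(val,dx,dy)
            res.append(best)
    print(np.array(res)); W.append(I)
    for px in(-30,30):
        for py in(-58,0,58): cv2.circle(I,(int((px+80)*2),int((150-py)*2)),39,(255,0,0),1)
    cv2.rectangle(I,(30,110),(290,490),(0,255,0),1)
cv2.imwrite("pics/ortho1.png",np.hstack(W)[:,:,::-1])
E
```

```text
top thr [142. 208. 212.] rect px ((162.49996948242188, 299.9999694824219), (262.99993896484375, 377.99993896484375), 0.0)
[[177.07   0.     0.5 ]
 [178.51   0.     0.  ]
 [179.43   0.    -0.5 ]
 [178.53  -0.5    0.5 ]
 [176.55  -0.5    0.  ]
 [178.16  -0.5   -0.5 ]]
scene thr [ 67. 157. 163.] rect px ((165.5, 469.0), (6.0, 13.0), 90.0)
[[127.49   5.5   -2.  ]
 [126.99   5.5   -2.5 ]
 [127.58   5.    -3.  ]
 [127.31   4.5   -1.5 ]
 [126.41   4.5   -2.5 ]
 [128.1    5.    -3.5 ]]
```

View pics/ortho1.png

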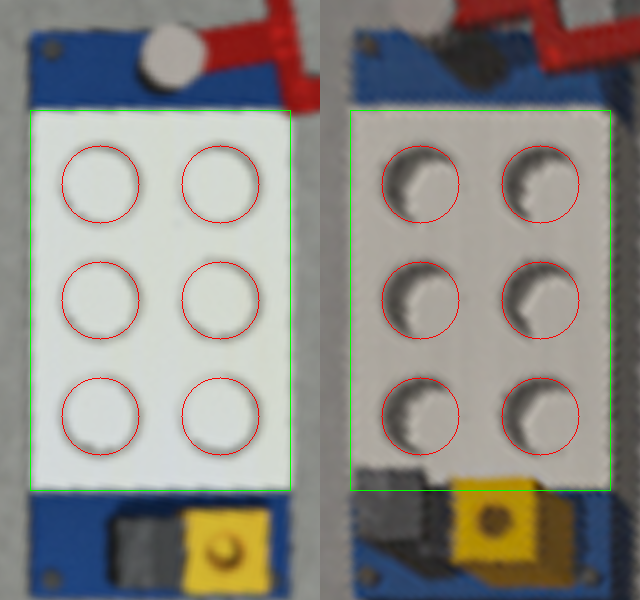

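Both cameras agree with the carrier model to about 1 mm. The rings sit on the pockets in both views, and the yellow block is at the bottom right of each. Next is picking and placing, with two-direction centring squeezes. I'll do the first bushing now.

```bash
cat >> h.py <<'E'
def find(zlo=38,zhi=54):
    "brass hub centres: {from top},{from scene}; world xy"
    out={}
    for n in("top","scene"):
        p,d=robot.snapshot(n); np.savez(f"s_{n}",p=p,d=d)
        full=np.zeros((400,640,3)); full[d>0]=cloud(n,d,np.ones_like(d,bool)); pi=p.astype(int)
        m=(full[...,2]>zlo)&(full[...,2]<zhi)&(pi[...,0]-pi[...,2]>50)&(pi[...,1]-pi[...,2]>15)
        k,l=cv2.connectedComponents(m.astype(np.uint8)); L=[]
        for j in range(1,k):
            C=full[l==j]; 
            if len(C)<12: continue
            c=(np.percentile(C[:,:2],3,axis=0)+np.percentile(C[:,:2],97,axis=0))/2
            L.append(np.r_[c,np.percentile(C[:,2],80),len(C)])
        out[n]=np.array(L)
    return out
E
python3 - <<'E'
from h import *
f=find()
for n in f: print(n); print(f[n])
for n in("top","scene"):
    I=ortho(n,np.load(f"s_{n}.npz")["p"],[490,-284],0,45,105,125,1.9); cv2.imwrite(f"pics/o_{n}.png",I[:,:,::-1])
a=cv2.imread("pics/o_top.png");b=cv2.imread("pics/o_scene.png"); cv2.imwrite("pics/tray1.png",np.hstack([a,b]))
E
```

```text
top
[[ 539.37 -205.63   46.06   74.  ]
 [ 542.4  -365.06   46.22   73.  ]
 [ 529.86  -14.72   51.09  227.  ]
 [ 449.46 -208.18   45.82   78.  ]
 [ 447.21 -285.68   46.08   78.  ]]
scene
[[ 531.11  -16.96   50.41  193.  ]
 [ 449.72 -208.9    45.8    45.  ]
 [ 448.39 -283.97   46.03   42.  ]
 [ 540.94 -206.87   45.38   50.  ]
 [ 544.34 -364.27   45.74   48.  ]]
```

View pics/tray1.png

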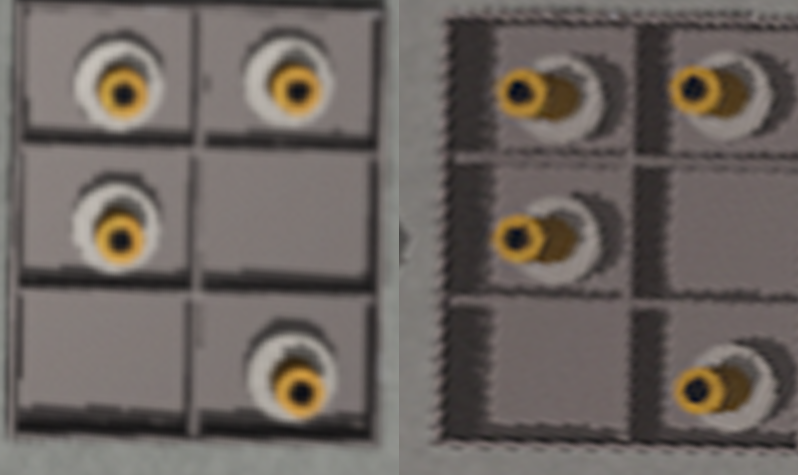

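```bash
cat >> h.py <<'E'
import json,os
def go(p,yaw):
    for y in(yaw,yaw+np.pi,yaw-np.pi):
        try: robot.reach(p,quat(y)); return quat(y)
        except robot.Unreachable: pass
    raise RuntimeError("unreachable")
def pick(x,y):
    robot.command_gripper(0.75,squeeze=20)
    go([x,y,110],np.pi/2); robot.movel([x,y,34],stop_force=12); robot.command_gripper(0.0); g1=robot.observe()["finger_gap"]
    robot.command_gripper(0.6); robot.movel([x,y,70])
    go([x,y,70],0); s=robot.movel([x,y,24],velocity=80,stop_force=12); robot.command_gripper(0.0,squeeze=60)
    o=robot.observe(); print("grip",g1,o["finger_gap"],o["tool_pos"],s,o["clock"])
    z=o["tool_pos"][2]; robot.movel([x,y,130]); o=robot.observe(); print("held",o["finger_gap"],o["grip_force"],o["wrist_force"]); return z-4
def place(x,y,hz,off):
    "carrier x,y; hz = TCP height over bushing origin"
    c=carr(x,y,0)[:2]; q=go([*(c+off),130],YAW)
    tried=[off]+[off+r*np.array([np.cos(a),np.sin(a)]) for r in(1,1.8,2.6) for a in np.arange(0,6.2,np.pi/4 if r>1 else np.pi/3)]
    robot.movel([*(c+off),24+hz],velocity=100,stop_force=15)
    for t in tried:
        hit=robot.movel([*(c+t),7.5+hz],velocity=25,stop_force=8); o=robot.observe(); oz=o["tool_pos"][2]-hz
        print(" try",t,hit,"origin z",oz,o["wrist_force"])
        if oz<11.5: break
        robot.movel([*(c+t),22.5+hz],velocity=60)
    robot.command_gripper(0.55); robot.movel([*(c+t),120],velocity=120); print("clock",robot.observe()["clock"]); return t
E
python3 - <<'E'
from h import *
hz=pick(449.3,-208); print(hz)
c=carr(-30,-58,0); q=go([c[0],c[1],120],YAW)
for n in("top","scene"):
    p,d=robot.snapshot(n); np.savez(f"s_{n}",p=p,d=d)
t=place(-30,-58,hz,np.zeros(2))
for n in("top","scene"):
    p,d=robot.snapshot(n); np.savez(f"s_{n}",p=p,d=d)
    I=ortho(n,p,O,YAW,25,80,150,2); cv2.imwrite(f"pics/o_{n}.png",I[:,:,::-1])
cv2.imwrite("pics/pl1.png",np.hstack([cv2.imread("pics/o_top.png"),cv2.imread("pics/o_scene.png")]))
E
```

```text
grip 0.28644025145337915 0.2775239481814874 [ 449.66 -208.27   24.75] False 19.5
held 0.28064042104746095 58.87775123119354 [-0.21  0.89 -1.29]
20.74676340716745
 try [0. 0.] True origin z 8.009364875562731 [-1.19 -0.82  5.52]
clock 24.5833
```

View pics/pl1.png

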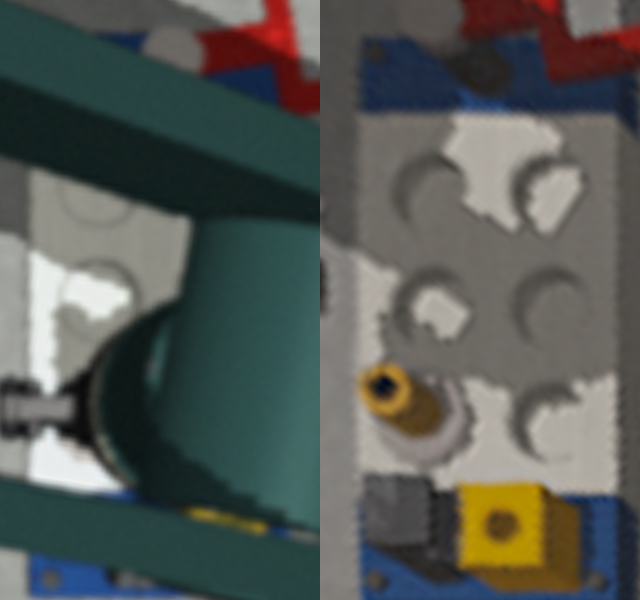

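The first bushing is seated in pocket 0 on the first try, with hub and flange upright at scene crop (415,420). I'll do the remaining three, re-detecting before each pick.

Run:
```python
from h import *
off=np.zeros(2)
for k,pk in enumerate([(30,-58),(-30,0),(30,0)]):
    f=find(); T=f["scene"]; T=T[T[:,1]<-100]; U=f["top"]; U=U[U[:,1]<-100] if len(U) else U
    print("left",len(T),len(U))
    if len(T)==0 and len(U)==0: break
    B=T if len(T) else U
    b=B[np.argmax(B[:,1])]; m=[u for u in U if np.hypot(*(u-b)[:2])<8]
    x,y=np.mean([b[:2]]+[u[:2] for u in m],0); print(b,m)
    hz=pick(x,y)
    if robot.observe()["finger_gap"]<0.2: print("missed"); break
    off=place(*pk,hz,off)
go([380,480,260],1.3)
f=find(); print(f["top"]);print(f["scene"]); print(robot.observe()["clock"])
print([carr(*p,0)[:2] for p in((-30,-58),(30,-58),(-30,0),(30,0))])
for n in("top","scene"):
    I=ortho(n,np.load(f"s_{n}.npz")["p"],O,YAW,25,80,150,2); cv2.imwrite(f"pics/o_{n}.png",I[:,:,::-1])
cv2.imwrite("pics/pl2.png",np.hstack([cv2.imread("pics/o_top.png"),cv2.imread("pics/o_scene.png")]))
```

```text
left 3 3
[ 541.39 -207.17   46.01   53.  ] [array([ 539.45, -206.09,   45.85,   76.  ])]
grip 0.29150070641104975 0.27643713261721964 [ 541.02 -206.92   24.85] False 31.0417
held 0.27725001471574234 58.89465093612671 [-1.22 -0.86 -1.69]
 try [0. 0.] True origin z 7.990176709583455 [-0.25 -0.36  4.89]
clock 35.8
left 2 2
[ 448.83 -284.04   45.95   43.  ] [array([ 447.35, -286.18,   46.14,   79.  ])]
grip 0.2907436972480939 0.28052123561338493 [ 448.53 -285.45   24.78] False 42.35
held 0.28428766797039917 58.866679072380066 [-0.87  0.74 -1.23]
 try [0. 0.] True origin z 7.981950763595794 [-0.28  0.6   4.94]
clock 47.5333
left 1 1
[ 562.59 -346.     45.33   56.  ] [array([ 560.7 , -347.19,   45.69,   71.  ])]
grip 0.28899793592469963 0.2788878603894131 [ 562.26 -347.43   28.9 ] True 53.9417
held 0.2740017118572151 59.101996421813965 [-0.47 -0.08 -0.95]
 try [0. 0.] True origin z 8.080283403858079 [-0.67 -0.39  4.77]
clock 59.2583
[[529.54 -15.    51.34 226.  ]
 [522.6   51.33  50.58  71.  ]
 [513.52 107.4   50.36  74.  ]
 [463.1   41.57  49.93  74.  ]
 [454.81  99.34  50.28  75.  ]]
[[456.4   98.13  50.67  34.  ]
 [463.72  40.79  49.69  39.  ]
 [514.57 106.9   50.    33.  ]
 [522.82  49.34  49.65  37.  ]
 [531.79 -16.81  50.18 193.  ]]
60.9083
[array([463.94,  41.59]), array([523.28,  50.5 ]), array([455.33,  98.95]), array([514.67, 107.85])]
```

View pics/pl2.png

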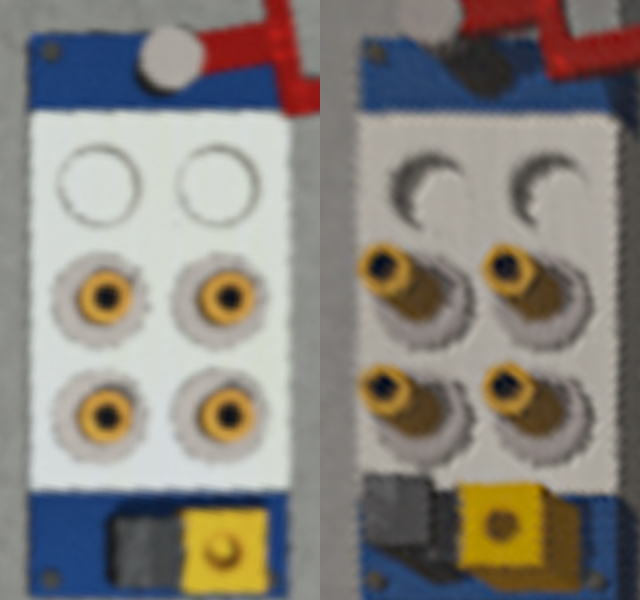

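All four are seated: crop (107,297), (228,297), (107,416) and (228,416), hub tops at z≈50. The last one was knocked in the tray, and re-detection caught it. Next I close the gate.

Run:
```python
from h import *
t=1.75; q=quat(YAW+t)
robot.command_gripper(1.0,squeeze=30)
robot.reach(handle(t,180),q); robot.movel(handle(t),q,stop_force=15)
robot.command_gripper(0.0); o=robot.observe(); print(o["finger_gap"],o["wrist_force"])
swing(t,0.06,10); o=robot.observe(); print(o["finger_gap"],o["wrist_force"])
q=quat(YAW)
s=robot.movel(handle(-0.02),q,velocity=20,stop_force=15); o=robot.observe(); print(s,o["tool_pos"],handle(0),o["wrist_force"])
robot.pause(0.4)
robot.command_gripper(1.0); robot.movel(handle(0,200))
go([380,480,260],1.3)
W=[]
for n in("top","scene"):
    p,d=robot.snapshot(n); np.savez(f"s_{n}",p=p,d=d); C=cloud(n,d,np.ones((400,640),bool))
    h=C[(C[:,2]>94)&(C[:,2]<106)&(np.hypot(*(C[:,:2]-handle(0)[:2]).T)<30)]; print(n,"handle top",len(h),h[:,:2].mean(0))
    pc=C[(C[:,2]>80)&(C[:,2]<96)&(np.hypot(C[:,0]-440,C[:,1]-345)<40)]; print("pin",len(pc),(pc[:,:2].min(0)+pc[:,:2].max(0))/2,pc[:,:2].mean(0),np.percentile(pc[:,2],90))
    W.append(ortho(n,p,carr(25,-115,0)[:2],YAW,50,45,55,4)); 
    # pin head ortho, world axes, at z=87
    W.append(cv2.resize(ortho(n,p,[440,345],0,87,45,55,4),None,fx=.5,fy=1)[:,90-90:])
cv2.imwrite("pics/cl.png",cv2.resize(np.hstack([W[0],W[2]]),None,fx=1,fy=1)[:,:,::-1])
print(robot.observe()["clock"])
```

```text
0.17983759608128844 [-0.59 -1.12  2.2 ]
0.18418335283568307 [-1.09  0.6   6.34]
False [488.8   79.17  66.31] [488.71  78.68  66.  ] [ 6.29  4.81 -1.53]
top handle top 36 [487.4   79.32]
pin 89 [439.86 352.45] [440.1  353.55] 88.8433324833907
scene handle top 22 [490.44  77.54]
pin 41 [440.17 352.81] [443.14 352.78] 89.12673835157557
72.7833
```

View pics/cl.png

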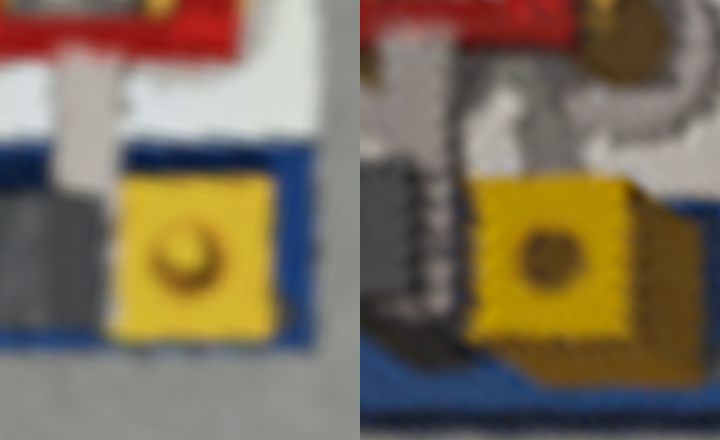

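The gate is closed. The tongue is in the dark catch at left crop (85,190), and the handle is at its θ=0 spot with the stop force built up. The hole shows at about (191,257), carrier (28,-124.3). Now the pin.

```bash
cat > pin.py <<'E'
from h import *
x,y=440,352.6
robot.command_gripper(0.8,squeeze=20)
go([x,y,150],YAW+np.pi/2); robot.movel([x,y,66],velocity=100,stop_force=12); robot.command_gripper(0.0); print(robot.observe()["finger_gap"],robot.observe()["wrist_force"])
robot.command_gripper(0.8); robot.movel([x,y,110]); go([x,y,110],YAW)
robot.movel([x,y,63],velocity=100,stop_force=12); robot.command_gripper(0.0,squeeze=50); o=robot.observe(); print(o["finger_gap"],o["wrist_force"],o["tool_pos"])
h=o["tool_pos"][2]-11
robot.movel([x,y,220]); o=robot.observe(); print("held",o["finger_gap"],o["grip_force"])
c=carr(28,-124.3,0)[:2]; go([*c,220],YAW); robot.movel([*c,h+58],velocity=100)
tr=[np.zeros(2)]+[r*np.array([np.cos(a),np.sin(a)]) for r,n in((1,6),(2,10),(3,14)) for a in np.arange(n)*2*np.pi/n]
for t in tr:
    hit=robot.movel([*(c+t),h+25.5],velocity=30,stop_force=7); o=robot.observe(); fz=o["tool_pos"][2]-h
    print(t,hit,fz,o["wrist_force"])
    if fz<32: break
    robot.movel([*(c+t),h+52.5],velocity=60)
print(robot.observe()["clock"])
E
python3 pin.py
```

```text
0.2715987979826941 [0.32 0.22 2.64]
0.26032354825463366 [ 0.98 -0.06  5.75] [440.49 352.89  63.71]
held 0.2592668830291464 49.04551327228546
[0. 0.] True 48.65443962126972 [ 0.14 -1.04 -1.64]
[1. 0.] True 49.290582091439006 [-0.61 -0.94  3.9 ]
[0.5  0.87] True 49.649815767434035 [-0.75 -0.49  5.9 ]
[-0.5   0.87] True 49.71358472853902 [-0.72 -0.24  6.54]
[-1.  0.] True 49.60246020560088 [-1.01 -0.28  6.33]
[-0.5  -0.87] True 26.006237731923008 [-0.27 -0.22  5.7 ]
86.5417
```

Foot at 26.0 mm: the pin is in. Release, retreat and verify.

Run:
```python
from h import *
robot.command_gripper(0.6); p=robot.observe()["tool_pos"]; robot.movel([p[0],p[1],220],velocity=120)
go([380,480,260],1.3); robot.pause(0.5)
W=[]
for n in("top","scene"):
    p,d=robot.snapshot(n); C=cloud(n,d,np.ones((400,640),bool))
    h=C[(C[:,2]>94)&(C[:,2]<110)&(np.hypot(*(C[:,:2]-handle(0)[:2]).T)<22)]; c=carr(28,-124.3,0)
    k=C[(C[:,2]>90)&(C[:,2]<112)&(np.hypot(*(C[:,:2]-c[:2]).T)<25)]
    print(n,h[:,:2].mean(0),handle(0),"pin",(k[:,:2].min(0)+k[:,:2].max(0))/2,c,np.percentile(k[:,2],90))
    W.append(cv2.resize(p[195:285,200:360] if n=="top" else p[140:240,280:440],(400,300),interpolation=3))
cv2.imwrite("pics/fin.png",np.hstack(W)[:,:,::-1]); print(robot.observe()["clock"])
```

```text
top [487.68  79.33] [488.71  78.68  66.  ] pin [529.1  -13.95] [531.14 -15.37   0.  ] 103.71206262221128
scene [490.99  77.99] [488.71  78.68  66.  ] pin [529.85 -15.79] [531.14 -15.37   0.  ] 103.48013876179273
90.75
```

View pics/fin.png

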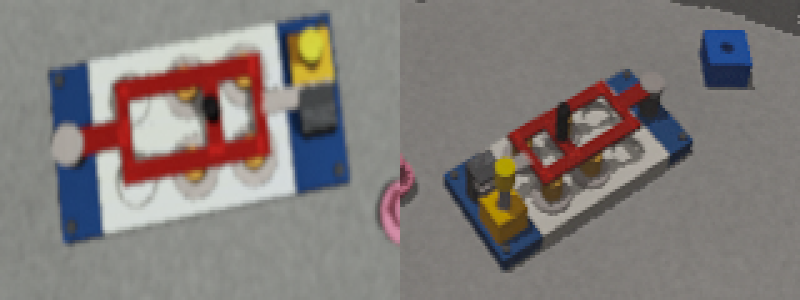

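The pin stands upright in the yellow block: left crop (312,45), right (505,190), head top about 102 mm. The gate tongue is in the catch with the bushings under it. Handing in.

```bash
python3 -c "
from cell import robot
print(robot.hand_in())"
```

```text
the job is handed in; nothing more can be done
None
```

The job is handed in, but the hand-in call returned no verdict: all four bushings are seated, the gate is closed with its tongue in the catch, and the stop pin is fully down in its hole, at about 91 s of the 210 s allowed.

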